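# Pick the tin from behind the tall stock

## Task

The low round tin in the middle of the green stock board is wanted for the open order carton, but the bottle, the packet and the can stand close around it. First move all three of these, upright, onto the black side mat, then put the tin flat into the empty part of the carton while they wait there, and after that stand each of the three back upright in the middle of the very paper square it came from. Leave the small amber jar where it is.

Things in the scene. Friction and masses are not known exactly. Their poses are not given: they have to be found in the camera images.
- tin_mid (a point): Low round closed tin of bare metal, 60 mm diameter, 40 mm high, about 0.15 kg, standing on the green board between the three tall things (about 20 mm gap to each). The point is its centre, 20 mm above its underside; z is its upward axis.
- bottle_mid (a point): White round plastic bottle with a grey screw cap, 140 mm high; straight body of 56 mm diameter up to 105 mm above its underside, then a shoulder and a 30 mm wide cap. About 0.25 kg. The point is its centre, 70 mm above its underside; z is its upward axis. It starts in the middle of one of the three paper squares.
- packet_mid (a point): Upright cardboard packet, 50 mm (its x) by 60 mm (its y) by 135 mm high, about 0.22 kg. The point is its centre, 67.5 mm above its underside; z is its upward axis. It starts in the middle of one of the three paper squares.
- can_mid (a point): Round flat-topped metal can with a grey band, 60 mm diameter, 130 mm high, about 0.3 kg. The point is its centre, 65 mm above its underside; z is its upward axis. It starts in the middle of one of the three paper squares.
- square1: Paper-white place square on the robot's side of the tin, 80 by 80 mm, 2 mm thick, fixed on the 12 mm thick, 300 by 300 mm green board that is fixed to the bench and turned the same way. Origin at the centre of its underside, so its top is 2 mm higher (14 mm above the bench); z up, x and y along its edges. The three squares lie about 85 mm from the tin. Which tall thing stands on which square differs each time.
- square2: The like square to the left of the tin, as seen from the robot; same size, origin and axes.
- square3: The like square to the right of the tin, as seen from the robot; same size, origin and axes.
- mat: Black rubber side mat, 290 mm along its x by 140 mm along its y, 3 mm thick, fixed flat on the bench on the left or the right of the board (the carton is on the other side). Origin at the centre of its underside; z up.
- carton_free (a point): Centre of the empty floor in the open, fixed order carton (cardboard, 250 mm along its x by 170 mm along its y, walls 5 mm thick and 55 mm high above the bench). The floor is 5 mm above the bench; the point lies on it. A packed white box fills the carton's +x end up to 50 mm high, leaving a clear floor of about 160 mm (x, from -80 to +80 from this point) by 160 mm (y, from -80 to +80). z up.
- jar_mid (a point): Small round amber glass jar with a black lid, 52 mm diameter, 64 mm high, standing loose at one of the board's far corners; not to be disturbed. The point is its centre, 32 mm above its underside.

How it is judged:
On the way, in this order (a step that is already met when the one before it is completed fails the run):
1. the bottle, the packet and the can all stand upright on the side mat, the tin still in its place (x of bottle_mid in the frame of mat between -0.145 and 0.145 m and y of bottle_mid in the frame of mat between -0.07 and 0.07 m and z of bottle_mid in the frame of mat below 0.079 m and angle between each of bottle_mid, packet_mid, can_mid's own z axis and vertical below 0.15 rad and x of packet_mid in the frame of mat between -0.145 and 0.145 m and y of packet_mid in the frame of mat between -0.07 and 0.07 m and z of packet_mid in the frame of mat below 0.0765 m and x of can_mid in the frame of mat between -0.145 and 0.145 m and y of can_mid in the frame of mat between -0.07 and 0.07 m and z of can_mid in the frame of mat below 0.074 m and distance of tin_mid from where it was at the start of the episode below 0.03 m), for 0.2 s.
2. the tin lies flat in the empty part of the carton while the three still stand on the mat (x of bottle_mid in the frame of mat between -0.145 and 0.145 m and y of bottle_mid in the frame of mat between -0.07 and 0.07 m and z of bottle_mid in the frame of mat below 0.079 m and angle between each of bottle_mid, packet_mid, can_mid's own z axis and vertical below 0.15 rad and x of packet_mid in the frame of mat between -0.145 and 0.145 m and y of packet_mid in the frame of mat between -0.07 and 0.07 m and z of packet_mid in the frame of mat below 0.0765 m and x of can_mid in the frame of mat between -0.145 and 0.145 m and y of can_mid in the frame of mat between -0.07 and 0.07 m and z of can_mid in the frame of mat below 0.074 m and x of tin_mid in the frame of carton_free between -0.06 and 0.06 m and y of tin_mid in the frame of carton_free between -0.06 and 0.06 m and z of tin_mid in the frame of carton_free below 0.027 m and angle between tin_mid's own z axis and vertical below 0.2 rad), for 0.2 s.
At the end, for the whole second after the job is handed in: The tin lies flat in the carton's empty part (within 60 mm of its centre along each side); bottle, packet and can stand upright, each within 15 mm of where it started on its own square; the jar is within 20 mm of its place; all released and at rest (x of tin_mid in the frame of carton_free between -0.06 and 0.06 m and y of tin_mid in the frame of carton_free between -0.06 and 0.06 m and z of tin_mid in the frame of carton_free below 0.027 m and angle between tin_mid's own z axis and vertical below 0.2 rad and distance of each of bottle_mid, packet_mid, can_mid from where it was at the start of the episode below 0.015 m and angle between each of bottle_mid, packet_mid, can_mid's own z axis and vertical below 0.15 rad and distance of jar_mid from where it was at the start of the episode below 0.02 m and linear speed of each of bottle, packet, can, tin below 0.02 m/s); the robot touches nothing.
It fails at once if the amber jar is pushed more than 20 mm or tipped (distance of jar_mid from where it was at the start of the episode above 0.02 m or angle between jar_mid's own z axis and vertical above 0.3 rad).
It also fails if it takes over 141 s, if anything falls off the work surface, if the arm or the gripper's body presses on something with over 40 N, if the wrist force passes 120 N, or if a joint passes its speed limit or range.

## Robot

A 7-joint arm with a two-finger parallel gripper is mounted at the origin on the work surface. World frame = base frame: x ahead of the robot, y to its left, z up, the work surface at z = 0. Lengths are in m, angles in rad, forces in N, time in s.
With the tool pointing down it reaches from about 0.35 to 0.9 m from the base axis. Payload 8.1 kg.
Tool frame: the origin (TCP) lies between the finger pads; the fingertips stand ahead of it and the grasp point (between the pads) is the TCP (arm.nose_length is the z of the fingertips in the tool frame, in m); z points along the fingers, y is the line along which they close (so a half turn about z gives the same grasp; the last joint's range is limited). The gripper opens to 92 mm and grips with 3 to 60 N. Pads are 19 mm wide; open, the fingers measure 130 mm over their backs; the gripper's body (75 mm by 190 mm) begins 47 mm behind the grasp point.
Start: joints at [-1.276, 0.434, 0.025, 1.573, -0.012, 1.134, -0.075], TCP at [0.242, 0.576, 0.246] pointing down, gripper open.
Joint ranges: [-2.62, 2.62], [-0.44, 2.09], [-1.27, 1.32], [0.08, 2.57], [-1.32, 4.46], [0.12, 2], [-2.74, 2.74]. Speed limits (rad/s): [2.22, 2.22, 3.01, 3.01, 3.14, 3.14, 3.14].

## Interface

Orientations are given as a rotation vector (axis times angle).
In Python, from cell import sensors, optics, arm gives the robot as it stands.
- The arm moves only by the tool arm_command, never from a script. Its argument "deltas" is one flat list of numbers, 7 for each row, row after row: the turn, a rotation vector about the world's x, y, z as a fraction of full scale, then the shift along the world's x, y, z as a fraction of full scale, then the finger opening in mm, from 0 to 91.8. In form: [wx, wy, wz, dx, dy, dz, fingers, wx, wy, wz, dx, dy, dz, fingers, ...]. A call has 1 to 20 rows; each row is the pose to reach, as a shift and turn from the pose commanded when the call began; what a row does not reach only later rows make up. Full scale, the value 1, is 1 m for a shift and 90 degrees for a turn. A row lasts 1/10 s, in which the tool goes at most 50 mm and 8.59 degrees, less where a joint would pass 70% of its speed; a pose out of reach is approached as far as the arm can. A call with a number of a shift or a turn outside -1 to 1 is refused whole. A call with a gripper value outside its range is refused whole. The fingers move at their own pace and stop on an object; "force" is the grip in N (left out, the last holds). Time passes only in rows, so rows that repeat a pose let the fingers close. It gives the time, the measured TCP pose, the force, the opening and the grip force at its end, in the units of the state.
- sensors.observe(): the state, without advancing time (a new reading comes with each control period).
- optics.get_image(name): name is "scene" or "top"; returns the picture (384x512x3 uint8, blue, green, red); there is no depth.
- optics.calibration(name): a dict with "camera_matrix" (3x3 intrinsics, pixels), "rvec" (rotation vector, rad) and "tvec" (3), from world to camera coordinates, as OpenCV has them. Camera axes: x right, y down, z forward; pixel columns grow to the right and rows downward; lengths in m; the calibration is good to about 2 mm. A picture is of the moment at which its call begins. calibration takes no time and is no camera call.
- arm.sign_off(): hands the job in; it is judged then, once.
The state is a dict: "clock": time; "joints": joint angles; "dq": joint speeds; "joint_efforts": joint torques, N m; "position": TCP position; "ee_rot": TCP orientation; "force": force on the tool from outside, world axes, zero at the start; "ft_torque": the same for the moment, N m; "width": opening from 0.0 (shut) to 1.0 (fully open); "gripper_force": force on a finger pad.
Only numpy, scipy, OpenCV 4.12 (cv2) and the standard library are available. Lean on these libraries where they do the work, as an engineer would, in place of code of your own. Each camera call takes 0.05 s, during which the arm holds its last target. There are 200 camera calls.

## Working session

There is one attempt and no reset: what is moved stays moved. The work goes in short steps, Python scripts to look and compute and a tool call to move; the robot and the scene stay as the last step left them, time stands still between calls to the robot, and variables do not carry over. Pictures are saved under pics/ and viewed, at most 14 in all, crops included, and the job is handed in when it is done.

Besides the shell and the picture viewer there is one more tool, called after "Request:" as name(argument=value, ...), one argument or row to a line, values as JSON. arm_command: Moves the arm, as the interface text tells. Its arguments: {"type":"object","properties":{"deltas":{"type":"array","items":{"type":"number"}},"force":{"type":"number"}},"required":["deltas"]}

```bash
mkdir -p pics
python3 - <<'E'
from cell import sensors, optics, arm
import cv2
s=sensors.observe();print(s, arm.nose_length)
for n in("scene","top"):
    cv2.imwrite(f"pics/{n}0.png",optics.get_image(n)); c=optics.calibration(n);print(n,c)
E
```

```text
{'clock': 0.0, 'joints': array([-1.2756097 ,  0.43519843,  0.02498611,  1.5740876 , -0.01158847,
        1.13401122, -0.07508154]), 'dq': array([-1.16943565e-03, -9.04864124e-04, -7.98634596e-04, -1.74079998e-04,
        1.78680512e-03,  5.67184397e-04,  2.10116395e-05]), 'joint_efforts': array([ 1.03669910e-03, -6.67847013e+01,  9.85164978e-01, -3.14472771e+01,
       -6.05802611e-02,  4.24599834e-02,  1.76303006e-04]), 'position': array([0.24198602, 0.57573133, 0.24496404]), 'ee_rot': array([-6.20789647e-01, -3.07949008e+00,  2.43820272e-03]), 'force': array([ 0.07201858,  1.0135468 , -0.08588089]), 'ft_torque': array([-0.00598883,  0.01828508, -0.03372313]), 'gripper_force': 0.0, 'width': 0.9979660271030563} 0.019
scene {'camera_matrix': array([[390.56329018,   0.        , 264.19970832],
       [  0.        , 390.56329018, 187.37610673],
       [  0.        ,   0.        ,   1.        ]]), 'rvec': array([ 1.66266099,  1.96406664, -0.74761528]), 'tvec': array([ 0.10023044, -0.36561141,  1.34712831])}
top {'camera_matrix': array([[397.80376765,   0.        , 258.65156548],
       [  0.        , 397.80376765, 195.34715179],
       [  0.        ,   0.        ,   1.        ]]), 'rvec': array([ 2.13008115, -2.13449196,  0.20966021]), 'tvec': array([-0.0218164 ,  0.56088734,  0.90021123])}
```

```bash
ls . pics
```

```text
.:
pics

pics:
scene0.png
top0.png
```

View pics/scene0.png

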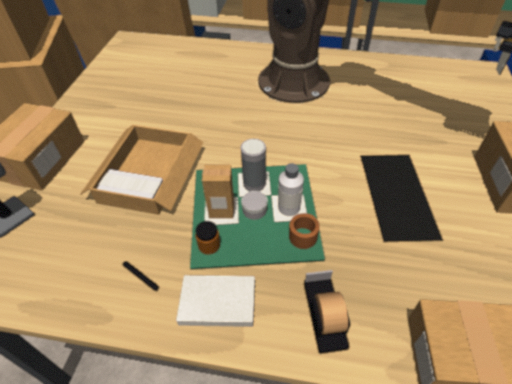

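View pics/top0.png

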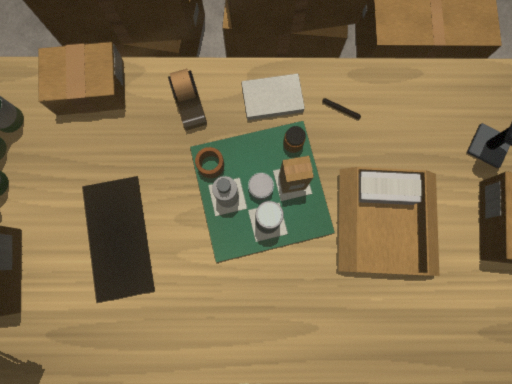

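The scene has the robot on the far side. In the top view up is +x and left is +y. The mat is left at (118,238) and the carton right at (388,222). The can is on the near square (268,215), the bottle on the left one (225,190) and the packet on the right one (296,172), with the tin at (261,186). The jar is at (295,138), and an extra ring stands at (209,162). I'll measure on an enlarged crop.

```bash
cat > h.py <<'E'
import cv2, numpy as np
from cell import sensors, optics, arm
def ray(n,px,z):
    c=optics.calibration(n);R=cv2.Rodrigues(c['rvec'])[0];t=c['tvec']
    p=cv2.undistortPoints(np.array(px,float).reshape(-1,1,2),c['camera_matrix'],None).reshape(-1,2)
    d=np.c_[p,np.ones(len(p))]@R; o=-R.T@t
    return (o+d*((z-o[2])/d[:,2])[:,None])[:,:2]
def proj(n,P):
    c=optics.calibration(n)
    return cv2.projectPoints(np.array(P,float).reshape(-1,1,3),c['rvec'],c['tvec'],c['camera_matrix'],None)[0].reshape(-1,2)
E
python3 - <<'E'
from h import *
im=cv2.imread('pics/top0.png')
hsv=cv2.cvtColor(im,cv2.COLOR_BGR2HSV)
g=cv2.inRange(hsv,(60,80,30),(95,255,200))
c=max(cv2.findContours(g,0,2)[0],key=cv2.contourArea)
q=cv2.boxPoints(cv2.minAreaRect(cv2.convexHull(c)));h=cv2.convexHull(c)
a=cv2.approxPolyDP(h,8,True).reshape(-1,2);print('board',a);B=ray('top',a,.012);print(B.round(4),B.mean(0))
m=cv2.inRange(im,(0,0,0),(45,45,45)); m[:170]=0;m[:,170:]=0;m[:,:75]=0;m[310:]=0
c=max(cv2.findContours(m,0,2)[0],key=cv2.contourArea);r=cv2.minAreaRect(c);q=cv2.boxPoints(r);print('mat',q);M=ray('top',q,.003);print(M.round(4),M.mean(0),[np.linalg.norm(M[i]-M[i-1]).round(4) for i in range(4)])
x0,y0=185,115
cv2.imwrite('pics/crop.png',cv2.resize(im[y0:y0+150,x0:x0+155],None,fx=4,fy=4,interpolation=cv2.INTER_CUBIC)[:600])
cv2.imwrite('pics/crop2.png',cv2.resize(im[160:285,330:450],None,fx=4,fy=4,interpolation=cv2.INTER_CUBIC))
E
```

```text
board [[302 122]
 [332 232]
 [217 260]
 [192 147]]
[[ 0.7608 -0.1362]
 [ 0.4764 -0.2035]
 [ 0.4093  0.0777]
 [ 0.6933  0.1456]] [ 0.5849208  -0.02911323]
mat [[ 85.382256 199.24913 ]
 [137.6587   193.09895 ]
 [148.35495  284.01703 ]
 [ 96.07851  290.16724 ]]
[[0.5602 0.4089]
 [0.5757 0.2798]
 [0.3529 0.2426]
 [0.339  0.3668]] [0.45694258 0.3245213 ] [np.float64(0.2252), np.float64(0.1301), np.float64(0.2259), np.float64(0.125)]
```

View pics/crop.png

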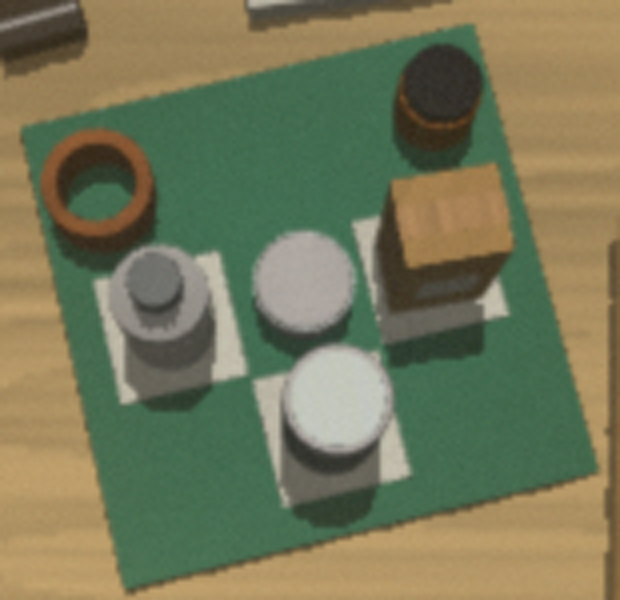

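View pics/crop2.png

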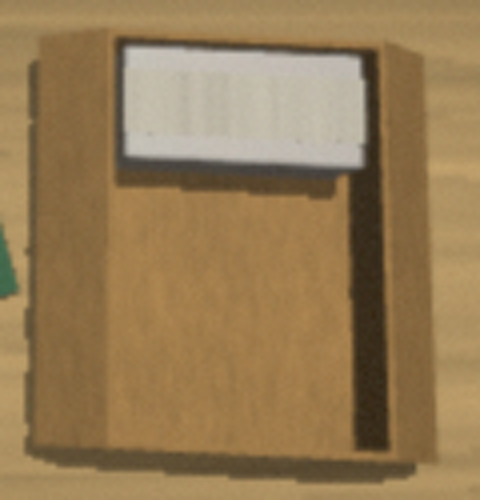

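In the crop (4x, offset 185,115), the can top is at (337,398), the tin top at (303,282), the bottle cap at (154,280) and the packet top between (391,185) and (512,241). In the carton crop (4x, offset 330,160), the white box top spans (122,45) to (365,168), and the empty floor is below it.

Run:
```python
from h import *
f=lambda P,o=(185,115):np.array(P,float)/4+o-.375
r=lambda P,z,o=(185,115):ray('top',f(P,o),z)
B=r([(22,128),(473,25),(597,470),(128,592)],.012);print('board',B.round(4),B.mean(0),[np.linalg.norm(B[i]-B[i-1]).round(3) for i in range(4)],[np.degrees(np.arctan2(*(B[i]-B[i-1])[::-1])).round(1) for i in range(4)])
print('can',r([(337,398)],.144));print('tin',r([(303,282)],.052));print('cap',r([(154,280)],.154))
P=r([(391,185),(498,167),(512,241),(401,267)],.149);print('pkt',P.round(4),P.mean(0))
print('sq L',r([(95,283),(220,252),(247,376),(120,403)],.014).round(4)); print('sq1',r([(254,381),(411,475),(284,507)],.014).round(4)); print('sq3',r([(352,220),(508,314)],.014).round(4))
print('jar',r([(441,85)],.076),'ring',r([(97,185)],.03))
M=ray('top',[(83,186),(138,178),(153,293),(97,300)],.003);print('mat',M.round(4),M.mean(0),[np.linalg.norm(M[i]-M[i-1]).round(3) for i in range(4)])
o=(330,160)
for z in(0,.005,.05,.055):print(z,r([(38,38),(108,28),(118,40),(378,50),(385,42),(430,65),(435,460),(388,450),(353,448),(108,447),(30,445),(122,158),(365,168)],z,o).round(3).tolist())
c=optics.calibration('top');R=cv2.Rodrigues(c['rvec'])[0];print('cam',-R.T@c['tvec'],R[2])
```

```text
board [[ 0.6943  0.1504]
 [ 0.7638 -0.1386]
 [ 0.476  -0.2081]
 [ 0.403   0.0785]] [ 0.58429175 -0.02945157] [np.float64(0.3), np.float64(0.297), np.float64(0.296), np.float64(0.296)] [np.float64(13.9), np.float64(-76.5), np.float64(-166.4), np.float64(104.3)]
can [[ 0.5029526  -0.04336861]]
tin [[ 0.58568897 -0.02719064]]
cap [[0.56530742 0.05436885]]
pkt [[ 0.6192 -0.0735]
 [ 0.6294 -0.1322]
 [ 0.5879 -0.1387]
 [ 0.5735 -0.0783]] [ 0.60249009 -0.10568324]
sq L [[0.5931 0.1018]
 [0.6129 0.024 ]
 [0.5344 0.0069]
 [0.5177 0.085 ]]
sq1 [[ 0.5313  0.0026]
 [ 0.473  -0.0935]
 [ 0.4537 -0.0158]]
sq3 [[ 0.6336 -0.0589]
 [ 0.5733 -0.1557]]
jar [[ 0.70126298 -0.10998594]] ring [[0.65187491 0.09998663]]
mat [[0.594  0.4174]
 [0.6145 0.2809]
 [0.3318 0.2305]
 [0.3161 0.363 ]] [0.46409925 0.32295809] [np.float64(0.283), np.float64(0.138), np.float64(0.287), np.float64(0.133)]
0 [[0.638, -0.23], [0.645, -0.275], [0.637, -0.281], [0.631, -0.449], [0.636, -0.453], [0.621, -0.481], [0.373, -0.463], [0.379, -0.435], [0.38, -0.413], [0.381, -0.263], [0.382, -0.215], [0.56, -0.28], [0.554, -0.434]]
0.005 [[0.637, -0.229], [0.644, -0.274], [0.636, -0.28], [0.629, -0.446], [0.635, -0.451], [0.62, -0.479], [0.373, -0.461], [0.379, -0.433], [0.38, -0.411], [0.381, -0.261], [0.382, -0.214], [0.56, -0.279], [0.553, -0.432]]
0.05 [[0.626, -0.219], [0.632, -0.262], [0.625, -0.268], [0.618, -0.426], [0.623, -0.431], [0.609, -0.457], [0.373, -0.44], [0.379, -0.413], [0.38, -0.393], [0.381, -0.25], [0.383, -0.205], [0.552, -0.267], [0.545, -0.413]]
0.055 [[0.625, -0.218], [0.631, -0.261], [0.623, -0.266], [0.617, -0.424], [0.622, -0.429], [0.608, -0.455], [0.373, -0.438], [0.379, -0.411], [0.38, -0.391], [0.381, -0.249], [0.383, -0.204], [0.551, -0.265], [0.545, -0.411]]
cam [ 0.3885081  -0.00956977  0.9871275 ] [ 0.18110094 -0.01408895 -0.98336359]
```

Estimates: bottle (.565,.054), can (.502,-.045), packet (.603,-.107), tin (.585,-.028), with the board yawed about 13.8°. The mat centre is (.464,.323), yawed about 10.5°. The tool must turn -53.4° so the fingers close along the board's x. I'll move above the bottle first.

Request:
arm_command(
  deltas=[0,0,-0.08,0.027,-0.044,0,91.8,0,0,-0.16,0.054,-0.087,0,91.8,0,0,-0.24,0.081,-0.13,0,91.8,0,0,-0.32,0.108,-0.174,0,91.8,0,0,-0.4,0.135,-0.218,0,91.8,0,0,-0.48,0.162,-0.261,0,91.8,0,0,-0.56,0.188,-0.305,0,91.8,0,0,-0.593,0.215,-0.348,0,91.8,0,0,-0.593,0.242,-0.391,0,91.8,0,0,-0.593,0.269,-0.435,0,91.8,0,0,-0.593,0.296,-0.478,0,91.8,0,0,-0.593,0.323,-0.522,0,91.8,0,0,-0.593,0.323,-0.522,0,91.8,0,0,-0.593,0.323,-0.522,0,91.8,0,0,-0.593,0.323,-0.522,0,91.8],
  force=25,
)

```text
clock: 1.6
position: [0.5645, 0.0552, 0.2453]
ee_rot: [-1.936, -2.472, 0.001]
force: [-0.6, 0.4, 0.5]
width: 0.999
gripper_force: 0.0
```

Request:
arm_command(
  deltas=[0,0,0,0,0,-0.03,91.8,0,0,0,0,0,-0.06,91.8,0,0,0,0,0,-0.09,91.8,0,0,0,0,0,-0.115,91.8,0,0,0,0,0,-0.132,91.8,0,0,0,0,0,-0.132,91.8,0,0,0,0,0,-0.132,91.8,0,0,0,0,0,-0.132,50,0,0,0,0,0,-0.132,50,0,0,0,0,0,-0.132,50,0,0,0,0,0,-0.132,50,0,0,0,0,0,-0.132,50,0,0,0,0,0,-0.132,50,0,0,0,0,0,-0.132,50,0,0,0,0,0,-0.132,50,0,0,0,0,0,-0.132,50],
  force=20,
)

```text
clock: 3.2
position: [0.5654, 0.0542, 0.1139]
ee_rot: [1.938, 2.472, 0.001]
force: [-0.2, 0.6, 4.2]
width: 0.606
gripper_force: 20.0
```

Request:
arm_command(
  deltas=[0,0,0,0,0,0.02,50,0,0,0,0,0,0.045,50,0,0,0,0,0,0.06,50,0,0,0,-0.008,0.02,0.065,50,0,0,0,-0.018,0.05,0.065,50,0,0,0,-0.03,0.08,0.065,50,0,0,0,-0.042,0.112,0.065,50,0,0,0,-0.054,0.144,0.065,50,0,0,0,-0.066,0.176,0.065,50,0,0,0,-0.078,0.208,0.06,50,0,0,0,-0.088,0.236,0.05,50,0,0,0,-0.096,0.257,0.04,50,0,0,0,-0.101,0.269,0.03,50,0,0,0,-0.101,0.269,0.018,50,0,0,0,-0.101,0.269,0.006,50,0,0,0,-0.101,0.269,-0.004,50,0,0,0,-0.101,0.269,-0.009,50,0,0,0,-0.101,0.269,-0.011,50,0,0,0,-0.101,0.269,-0.011,50],
)

```text
clock: 5.1
position: [0.4646, 0.3222, 0.1031]
ee_rot: [1.94, 2.471, -0.0]
force: [0.8, 0.0, -2.9]
width: 0.605
gripper_force: 20.0
```

Request:
arm_command(
  deltas=[0,0,0,0,0,-0.001,50,0,0,0,0,0,-0.001,50],
)

```text
clock: 5.3
position: [0.4648, 0.3226, 0.1029]
ee_rot: [1.939, 2.471, 0.001]
force: [-3.7, -3.2, 10.7]
width: 0.602
gripper_force: 20.0
```

Request:
arm_command(
  deltas=[0,0,0,0,0,0.0005,84,0,0,0,0,0,0.0005,84,0,0,0,0,0,0.0005,84,0,0,0,0,0,0.0005,84,0,0,0,0,0,0.015,84,0,0,0,0,0,0.04,84,0,0,0,0,0,0.07,84,0,0,0,0,0,0.095,84,0,0,0,0.003,-0.03,0.1,91.8,0,0,0,0.007,-0.07,0.1,91.8,0,0,0,0.011,-0.11,0.1,91.8,0,0,0,0.015,-0.15,0.1,91.8,0,0,0,0.019,-0.19,0.1,91.8,0,0,0,0.023,-0.23,0.1,91.8,0,0,0,0.027,-0.27,0.1,91.8,0,0,0,0.031,-0.305,0.1,91.8,0,0,0,0.035,-0.34,0.1,91.8,0,0,0,0.038,-0.368,0.1,91.8,0,0,0,0.038,-0.368,0.1,91.8,0,0,0,0.038,-0.368,0.1,91.8],
)

```text
clock: 7.3
position: [0.5021, -0.0452, 0.2017]
ee_rot: [-1.94, -2.471, -0.0]
force: [-0.4, 0.4, -0.2]
width: 1.001
gripper_force: 0.0
```

Run:
```python
from h import *
cv2.imwrite('pics/scene1.png',cv2.resize(optics.get_image('scene')[80:300,150:470],None,fx=2.4,fy=2.4,interpolation=2))
```

```text
(no output)
```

View pics/scene1.png

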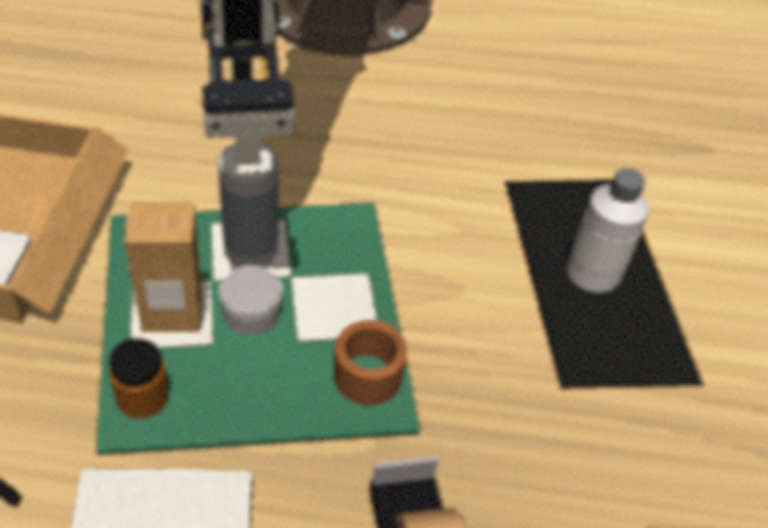

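The bottle stands on the mat, with its base at crop (600,280) near the mat centre (603,283). The gripper is over the can.

Request:
arm_command(
  deltas=[0,0,0,0,0,-0.025,91.8,0,0,0,0,0,-0.05,91.8,0,0,0,0,0,-0.07,91.8,0,0,0,0,0,-0.08,91.8,0,0,0,0,0,-0.08,91.8,0,0,0,0,0,-0.08,91.8,0,0,0,0,0,-0.08,54,0,0,0,0,0,-0.08,54,0,0,0,0,0,-0.08,54,0,0,0,0,0,-0.08,54,0,0,0,0,0,-0.08,54,0,0,0,0,0,-0.08,54,0,0,0,0,0,-0.08,54,0,0,0,0,0,-0.08,54],
)

```text
clock: 8.75
position: [0.5024, -0.0448, 0.1219]
ee_rot: [1.938, 2.473, 0.001]
force: [0.4, 0.5, 4.2]
width: 0.652
gripper_force: 20.0
```

Request:
arm_command(
  deltas=[0,0,0,0,0,0.02,54,0,0,0,0,0,0.04,54,0,0,0,-0.01,0.005,0.055,54,0,0,0,-0.025,0.025,0.06,54,0,0,0,-0.045,0.055,0.06,54,0,0,0,-0.065,0.09,0.06,54,0,0,0,-0.085,0.125,0.06,54,0,0,0,-0.105,0.16,0.06,54,0,0,0,-0.12,0.2,0.06,54,0,0,0,-0.13,0.24,0.06,54,0,0,0,-0.135,0.28,0.06,54,0,0,0,-0.136,0.315,0.055,54,0,0,0,-0.136,0.338,0.045,54,0,0,0,-0.136,0.35,0.035,54,0,0,0,-0.136,0.35,0.02,54,0,0,0,-0.136,0.35,0.006,54,0,0,0,-0.136,0.35,-0.004,54,0,0,0,-0.136,0.35,-0.009,54,0,0,0,-0.136,0.35,-0.011,54,0,0,0,-0.136,0.35,-0.012,54],
)

```text
clock: 10.75
position: [0.3662, 0.3043, 0.1107]
ee_rot: [-1.939, -2.471, 0.001]
force: [-5.6, -6.2, 24.1]
width: 0.65
gripper_force: 20.0
```

Request:
arm_command(
  deltas=[0,0,0,0,0,0.001,76,0,0,0,0,0,0.001,76,0,0,0,0,0,0.001,76,0,0,0,0,0,0.001,76,0,0,0,0,0,0.02,76,0,0,0,0,0,0.05,76,0,0,0,0,0,0.08,76,0,0,0,0.01,-0.01,0.1,76,0,0,0,0.028,-0.045,0.1,91.8,0,0,0,0.048,-0.083,0.1,91.8,0,0,0,0.07,-0.121,0.1,91.8,0,0,0,0.092,-0.159,0.1,91.8,0,0,0,0.114,-0.197,0.1,91.8,0,0,0,0.136,-0.235,0.1,91.8,0,0,0,0.158,-0.273,0.1,91.8,0,0,0,0.18,-0.312,0.1,91.8,0,0,0,0.202,-0.35,0.1,91.8,0,0,0,0.222,-0.386,0.1,91.8,0,0,0,0.237,-0.412,0.1,91.8,0,0,0,0.237,-0.412,0.1,91.8],
)

```text
clock: 12.75
position: [0.6041, -0.1121, 0.2096]
ee_rot: [1.943, 2.465, -0.003]
force: [-0.6, 0.8, 0.2]
width: 0.999
gripper_force: 0.0
```

Request:
arm_command(
  deltas=[0,0,0,0,0,-0.025,91.8,0,0,0,0,0,-0.05,91.8,0,0,0,0,0,-0.075,91.8,0,0,0,0,0,-0.088,91.8,0,0,0,0,0,-0.088,91.8,0,0,0,0,0,-0.088,91.8,0,0,0,0,0,-0.088,45,0,0,0,0,0,-0.088,45,0,0,0,0,0,-0.088,45,0,0,0,0,0,-0.088,45,0,0,0,0,0,-0.088,45,0,0,0,0,0,-0.088,45,0,0,0,0,0,-0.088,45,0,0,0,0,0,-0.088,45],
)

```text
clock: 14.15
position: [0.6031, -0.1068, 0.1218]
ee_rot: [1.938, 2.473, 0.0]
force: [-0.9, -0.0, 1.7]
width: 0.551
gripper_force: 19.5
```

Request:
arm_command(
  deltas=[0,0,0,0,0,0.025,45,0,0,0,0,0,0.055,45,0,0,0,-0.002,0.01,0.075,45,0,0,0,-0.005,0.045,0.075,45,0,0,0,-0.008,0.085,0.075,45,0,0,0,-0.012,0.125,0.075,45,0,0,0,-0.016,0.165,0.075,45,0,0,0,-0.02,0.205,0.075,45,0,0,0,-0.024,0.245,0.075,45,0,0,0,-0.028,0.285,0.075,45,0,0,0,-0.032,0.325,0.075,45,0,0,0,-0.035,0.365,0.075,45,0,0,0,-0.038,0.405,0.075,45,0,0,0,-0.041,0.435,0.06,45,0,0,0,-0.041,0.448,0.045,45,0,0,0,-0.041,0.448,0.025,45,0,0,0,-0.041,0.448,0.008,45,0,0,0,-0.041,0.448,-0.004,45,0,0,0,-0.041,0.448,-0.009,45,0,0,0,-0.041,0.448,-0.011,45],
)

```text
clock: 16.15
position: [0.562, 0.3401, 0.1108]
ee_rot: [-1.939, -2.472, 0.002]
force: [-6.5, -5.2, 14.0]
width: 0.556
gripper_force: 19.5
```

Request:
arm_command(
  deltas=[0,0,0,0,0,-0.001,45,0,0,0,0,0,-0.001,45],
)

```text
clock: 16.35
position: [0.5623, 0.3403, 0.1108]
ee_rot: [-1.939, -2.472, 0.0]
force: [-3.3, -3.9, 4.7]
width: 0.556
gripper_force: 19.5
```

Request:
arm_command(
  deltas=[0,0,0,0,0,0.001,76,0,0,0,0,0,0.001,76,0,0,0,0,0,0.001,76,0,0,0,0,0,0.001,76,0,0,0,0,0,0.02,76,0,0,0,0,0,0.05,76,0,0,0,0,0,0.08,76,0,0,0,0,-0.01,0.1,76,0,0,0,0.002,-0.05,0.1,91.8,0,0,0,0.005,-0.09,0.1,91.8,0,0,0,0.008,-0.13,0.1,91.8,0,0,0,0.011,-0.17,0.1,91.8,0,0,0,0.014,-0.21,0.1,91.8,0,0,0,0.017,-0.25,0.1,91.8,0,0,0,0.02,-0.29,0.1,91.8,0,0,0,0.022,-0.33,0.1,91.8,0,0,0,0.023,-0.358,0.1,91.8,0,0,0,0.023,-0.369,0.1,91.8,0,0,0,0.023,-0.369,0.1,91.8],
)

```text
clock: 18.25
position: [0.5852, -0.0294, 0.2099]
ee_rot: [1.941, 2.47, -0.0]
force: [0.2, -0.2, 0.1]
width: 1.0
gripper_force: 0.0
```

Run:
```python
from h import *
i=optics.get_image('scene')
cv2.imwrite('pics/scene2.png',cv2.resize(i[80:300,80:460],None,fx=2.1,fy=2.1,interpolation=2))
u=np.array([.971,.2385]);
for nm,x,y in(('carton guess',.46,-.345),):print(nm,(proj('scene',[[x,y,.005]])-[80,80])*2.1)
# carton hypotheses: project corners of interior floor and outer rim
for yaw in(0,-2.5):
  a=np.radians(yaw);R=np.array([[np.cos(a),-np.sin(a)],[np.sin(a),np.cos(a)]])
  Q=[np.r_[R@p+[.465,-.345],z] for p,z in [((-80,-80),.005),((-80,80),.005),((80,80),.005),((-85,-85),.055),((-85,85),.055),((165,85),.055),((165,-85),.055)] for p in[np.array(p)/1000]]
  print(yaw,((proj('scene',Q)-[80,80])*2.1).round().tolist(),(( proj('top',Q)-[330,160])*4).round().tolist())
```

```text
carton guess [[146.81293288 170.79596654]]
0 [[111.0, 127.0], [222.0, 139.0], [184.0, 226.0], [100.0, 96.0], [221.0, 109.0], [155.0, 253.0], [14.0, 234.0]] [[373.0, 438.0], [112.0, 439.0], [100.0, 179.0], [419.0, 447.0], [126.0, 448.0], [106.0, 28.0], [385.0, 28.0]]
-2.5 [[115.0, 125.0], [224.0, 142.0], [180.0, 228.0], [103.0, 94.0], [223.0, 111.0], [148.0, 254.0], [9.0, 231.0]] [[368.0, 444.0], [106.0, 433.0], [105.0, 174.0], [413.0, 453.0], [120.0, 441.0], [117.0, 22.0], [397.0, 34.0]]
```

View pics/scene2.png

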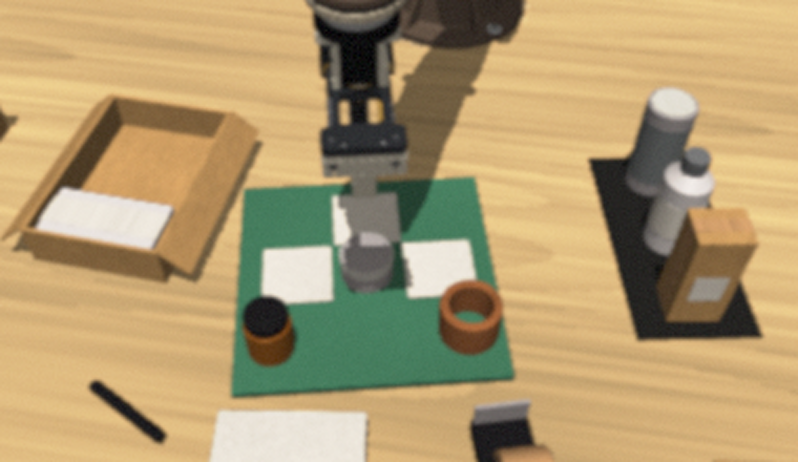

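All three stand on the mat in a row at crop (655,140), (680,210) and (710,265). The tin is at (366,262) under the gripper. The carton's floor is clear; I put its centre at about (.462,-.336). I'll grasp the tin.

Request:
arm_command(
  deltas=[0,0,0,0,0,-0.035,91.8,0,0,0,0,0,-0.075,91.8,0,0,0,0,0,-0.115,91.8,0,0,0,0,0,-0.145,91.8,0,0,0,0,0,-0.162,91.8,0,0,0,0,0,-0.17,91.8,0,0,0,0,0,-0.17,91.8,0,0,0,0,0,-0.17,54,0,0,0,0,0,-0.17,54,0,0,0,0,0,-0.17,54,0,0,0,0,0,-0.17,54,0,0,0,0,0,-0.17,54,0,0,0,0,0,-0.17,54,0,0,0,0,0,-0.17,54,0,0,0,0,0,-0.17,54],
)

```text
clock: 19.8
position: [0.5856, -0.0278, 0.0403]
ee_rot: [1.937, 2.472, 0.001]
force: [-0.5, 0.1, 6.5]
width: 0.648
gripper_force: 20.0
```

Request:
arm_command(
  deltas=[0,0,0,0,0,0.03,54,0,0,0,0,0,0.07,54,0,0,0,0,0,0.11,54,0,0,0,-0.01,-0.025,0.12,54,0,0,0,-0.025,-0.063,0.12,54,0,0,0,-0.04,-0.1,0.12,54,0,0,0,-0.055,-0.138,0.12,54,0,0,0,-0.07,-0.175,0.12,54,0,0,0,-0.085,-0.213,0.12,54,0,0,0,-0.1,-0.25,0.12,54,0,0,0,-0.113,-0.283,0.12,54,0,0,0,-0.123,-0.308,0.12,54,0,0,0,-0.123,-0.308,0.11,54,0,0,0,-0.123,-0.308,0.085,54,0,0,0,-0.123,-0.308,0.06,54,0,0,0,-0.123,-0.308,0.035,54,0,0,0,-0.123,-0.308,0.015,54,0,0,0,-0.123,-0.308,0.003,54,0,0,0,-0.123,-0.308,-0.004,54,0,0,0,-0.123,-0.308,-0.007,54],
)

```text
clock: 21.8
position: [0.4619, -0.3352, 0.0331]
ee_rot: [-1.937, -2.472, -0.001]
force: [-7.6, 8.0, 29.5]
width: 0.649
gripper_force: 20.0
```

Request:
arm_command(
  deltas=[0,0,0,0,0,-0.001,54,0,0,0,0,0,-0.001,54],
)

```text
clock: 22.0
position: [0.4618, -0.3353, 0.0331]
ee_rot: [-1.937, -2.472, -0.002]
force: [-5.0, 3.2, 11.9]
width: 0.649
gripper_force: 20.0
```

Resting on the floor. I'll release, rise and check.

Request:
arm_command(
  deltas=[0,0,0,0,0,0.001,76,0,0,0,0,0,0.001,76,0,0,0,0,0,0.001,76,0,0,0,0,0,0.001,76,0,0,0,0,0,0.02,76,0,0,0,0,0,0.05,76,0,0,0,0,0,0.09,76,0,0,0,0,0,0.13,76,0,0,0,0,0,0.177,76,0,0,0,0.01,0.03,0.177,76,0,0,0,0.02,0.07,0.177,76,0,0,0,0.03,0.11,0.177,76,0,0,0,0.04,0.15,0.177,76,0,0,0,0.05,0.19,0.177,76,0,0,0,0.06,0.23,0.177,76,0,0,0,0.06,0.25,0.177,76,0,0,0,0.06,0.25,0.177,76],
)

```text
clock: 23.7
position: [0.5225, -0.0818, 0.2084]
ee_rot: [-1.93, -2.477, -0.001]
force: [-0.5, -0.1, -0.5]
width: 0.829
gripper_force: 0.0
```

Run:
```python
from h import *
i=optics.get_image('top')
cv2.imwrite('pics/top1.png',cv2.resize(i[100:310,75:450],None,fx=2.1,fy=2.1,interpolation=2))
s=optics.get_image('scene');cv2.imwrite('pics/scene3.png',cv2.resize(s[80:300,80:460],None,fx=2.1,fy=2.1,interpolation=2))
```

```text
(no output)
```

View pics/top1.png

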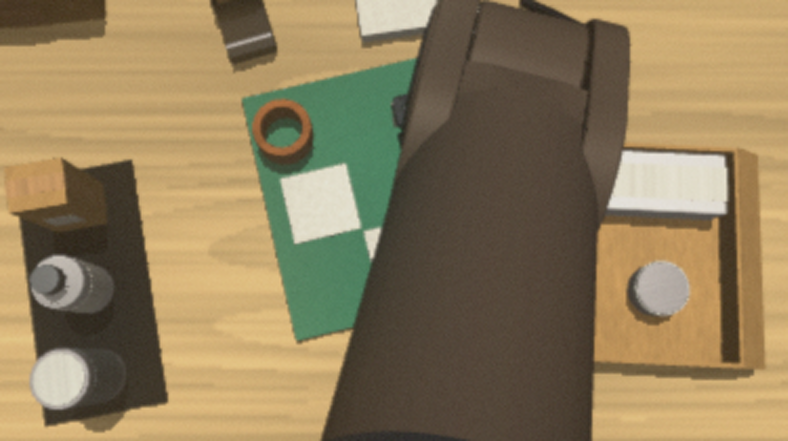

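View pics/scene3.png

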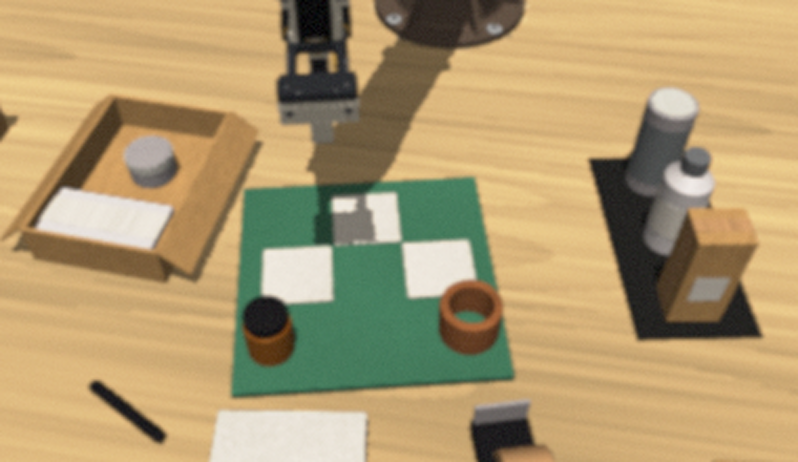

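The tin lies flat near the middle of the carton's empty floor, at scene crop (150,160). The three still stand on the mat and all the squares are empty. Packet back first.

Request:
arm_command(
  deltas=[0,0,0,0.004,0.04,0,76,0,0,0,0.008,0.08,0,76,0,0,0,0.012,0.12,0,76,0,0,0,0.016,0.165,0,76,0,0,0,0.02,0.21,0,76,0,0,0,0.024,0.255,0,76,0,0,0,0.028,0.3,0,76,0,0,0,0.032,0.345,0,76,0,0,0,0.036,0.385,0,76,0,0,0,0.039,0.415,0,76,0,0,0,0.04,0.427,0,76,0,0,0,0.04,0.427,0,76,0,0,0,0.04,0.427,0,76,0,0,0,0.04,0.427,-0.02,76,0,0,0,0.04,0.427,-0.05,76,0,0,0,0.04,0.427,-0.08,76,0,0,0,0.04,0.427,-0.095,76,0,0,0,0.04,0.427,-0.099,76,0,0,0,0.04,0.427,-0.099,76],
)

```text
clock: 25.7
position: [0.5627, 0.3402, 0.1101]
ee_rot: [1.939, 2.471, -0.0]
force: [-0.7, 0.5, 0.4]
width: 0.829
gripper_force: 0.0
```

Request:
arm_command(
  deltas=[0,0,0,0,0,0,45,0,0,0,0,0,0,45,0,0,0,0,0,0,45,0,0,0,0,0,0,45,0,0,0,0,0,0,45,0,0,0,0,0,0,45,0,0,0,0,0,0,45],
)

```text
clock: 26.4
position: [0.5623, 0.3415, 0.1104]
ee_rot: [1.937, 2.473, 0.001]
force: [-1.5, -1.1, 5.9]
width: 0.552
gripper_force: 19.5
```

Request:
arm_command(
  deltas=[0,0,0,0,0,0.025,45,0,0,0,0,0,0.055,45,0,0,0,0.001,-0.01,0.085,45,0,0,0,0.004,-0.045,0.085,45,0,0,0,0.008,-0.085,0.085,45,0,0,0,0.012,-0.125,0.085,45,0,0,0,0.016,-0.165,0.085,45,0,0,0,0.02,-0.205,0.085,45,0,0,0,0.024,-0.245,0.085,45,0,0,0,0.028,-0.285,0.085,45,0,0,0,0.032,-0.325,0.085,45,0,0,0,0.035,-0.365,0.085,45,0,0,0,0.038,-0.405,0.085,45,0,0,0,0.041,-0.435,0.075,45,0,0,0,0.041,-0.448,0.06,45,0,0,0,0.041,-0.448,0.045,45,0,0,0,0.041,-0.448,0.03,45,0,0,0,0.041,-0.448,0.018,45,0,0,0,0.041,-0.448,0.014,45,0,0,0,0.041,-0.448,0.013,45],
)

```text
clock: 28.4
position: [0.6028, -0.1062, 0.122]
ee_rot: [-1.936, -2.473, 0.001]
force: [-0.1, -0.7, -1.5]
width: 0.556
gripper_force: 19.5
```

Request:
arm_command(
  deltas=[0,0,0,0,0,-0.001,45,0,0,0,0,0,-0.001,45],
)

```text
clock: 28.6
position: [0.6035, -0.1067, 0.1222]
ee_rot: [1.937, 2.472, 0.001]
force: [0.7, -0.3, -2.6]
width: 0.554
gripper_force: 19.5
```

Request:
arm_command(
  deltas=[0,0,0,0,0,-0.001,45,0,0,0,0,0,-0.001,45],
)

```text
clock: 28.8
position: [0.6036, -0.1069, 0.1214]
ee_rot: [1.937, 2.472, 0.001]
force: [0.2, -0.3, 1.4]
width: 0.556
gripper_force: 19.5
```

Request:
arm_command(
  deltas=[0,0,0,0,0,0,84,0,0,0,0,0,0,84,0,0,0,0,0,0,84,0,0,0,0,0,0,84,0,0,0,0,0,0.02,84,0,0,0,0,0,0.05,84,0,0,0,0,0,0.08,84,0,0,0,-0.003,0.01,0.088,76,0,0,0,-0.016,0.05,0.088,76,0,0,0,-0.029,0.09,0.088,76,0,0,0,-0.042,0.13,0.088,76,0,0,0,-0.055,0.17,0.088,76,0,0,0,-0.068,0.21,0.088,76,0,0,0,-0.081,0.25,0.088,76,0,0,0,-0.094,0.29,0.088,76,0,0,0,-0.107,0.33,0.088,76,0,0,0,-0.12,0.37,0.088,76,0,0,0,-0.132,0.408,0.088,76,0,0,0,-0.139,0.43,0.088,76,0,0,0,-0.139,0.43,0.088,76],
)

```text
clock: 30.8
position: [0.4614, 0.3278, 0.2079]
ee_rot: [-1.928, -2.478, 0.0]
force: [-0.7, -0.7, 0.0]
width: 0.829
gripper_force: 0.0
```

Request:
arm_command(
  deltas=[0,0,0,0,0,0,76,0,0,0,0,0,-0.03,76,0,0,0,0,0,-0.06,76,0,0,0,0,0,-0.085,76,0,0,0,0,0,-0.102,76,0,0,0,0,0,-0.107,76,0,0,0,0,0,-0.107,76,0,0,0,0,0,-0.107,50,0,0,0,0,0,-0.107,50,0,0,0,0,0,-0.107,50,0,0,0,0,0,-0.107,50,0,0,0,0,0,-0.107,50,0,0,0,0,0,-0.107,50,0,0,0,0,0,-0.107,50],
)

```text
clock: 32.2
position: [0.4645, 0.3235, 0.1026]
ee_rot: [1.938, 2.473, 0.002]
force: [-1.0, 0.3, 6.2]
width: 0.606
gripper_force: 20.0
```

Request:
arm_command(
  deltas=[0,0,0,0,0,0.025,50,0,0,0,0,0,0.055,50,0,0,0,0.002,-0.006,0.085,50,0,0,0,0.01,-0.027,0.085,50,0,0,0,0.022,-0.059,0.085,50,0,0,0,0.034,-0.091,0.085,50,0,0,0,0.046,-0.123,0.085,50,0,0,0,0.058,-0.155,0.085,50,0,0,0,0.07,-0.187,0.085,50,0,0,0,0.082,-0.218,0.085,50,0,0,0,0.092,-0.245,0.08,50,0,0,0,0.099,-0.263,0.07,50,0,0,0,0.101,-0.269,0.055,50,0,0,0,0.101,-0.269,0.04,50,0,0,0,0.101,-0.269,0.026,50,0,0,0,0.101,-0.269,0.017,50,0,0,0,0.101,-0.269,0.014,50,0,0,0,0.101,-0.269,0.012,50,0,0,0,0.101,-0.269,0.012,50],
)

```text
clock: 34.1
position: [0.5654, 0.0544, 0.1141]
ee_rot: [1.937, 2.473, 0.001]
force: [1.2, -0.3, -2.9]
width: 0.606
gripper_force: 20.0
```

Request:
arm_command(
  deltas=[0,0,0,0,0,-0.001,50,0,0,0,0,0,-0.001,50],
)

```text
clock: 34.3
position: [0.5657, 0.0543, 0.1136]
ee_rot: [1.937, 2.472, 0.002]
force: [-1.3, -0.5, 2.9]
width: 0.603
gripper_force: 20.0
```

Request:
arm_command(
  deltas=[0,0,0,0,0,0,84,0,0,0,0,0,0,84,0,0,0,0,0,0,84,0,0,0,0,0,0,84,0,0,0,0,0,0.02,84,0,0,0,0,0,0.05,84,0,0,0,0,0,0.08,84,0,0,0,-0.006,0.008,0.096,80,0,0,0,-0.03,0.038,0.096,80,0,0,0,-0.054,0.068,0.096,80,0,0,0,-0.078,0.098,0.096,80,0,0,0,-0.102,0.129,0.096,80,0,0,0,-0.126,0.159,0.096,80,0,0,0,-0.15,0.189,0.096,80,0,0,0,-0.174,0.22,0.096,80,0,0,0,-0.192,0.242,0.096,80,0,0,0,-0.199,0.251,0.096,80,0,0,0,-0.199,0.251,0.096,80,0,0,0,-0.199,0.251,0.096,80],
)

```text
clock: 36.2
position: [0.3666, 0.3043, 0.2086]
ee_rot: [1.938, 2.472, -0.001]
force: [-0.3, -0.4, 0.6]
width: 0.874
gripper_force: 0.0
```

Request:
arm_command(
  deltas=[0,0,0,0,0,-0.03,80,0,0,0,0,0,-0.06,80,0,0,0,0,0,-0.085,80,0,0,0,0,0,-0.097,80,0,0,0,0,0,-0.099,80,0,0,0,0,0,-0.099,80,0,0,0,0,0,-0.099,54,0,0,0,0,0,-0.099,54,0,0,0,0,0,-0.099,54,0,0,0,0,0,-0.099,54,0,0,0,0,0,-0.099,54,0,0,0,0,0,-0.099,54,0,0,0,0,0,-0.099,54],
)

```text
clock: 37.5
position: [0.3663, 0.3055, 0.1104]
ee_rot: [-1.937, -2.473, -0.002]
force: [-2.0, -0.9, 6.6]
width: 0.652
gripper_force: 20.0
```

Request:
arm_command(
  deltas=[0,0,0,0,0,0.025,54,0,0,0,0,0,0.055,54,0,0,0,0.0,-0.01,0.085,54,0,0,0,0.005,-0.045,0.085,54,0,0,0,0.012,-0.08,0.085,54,0,0,0,0.02,-0.115,0.085,54,0,0,0,0.03,-0.15,0.085,54,0,0,0,0.04,-0.185,0.085,54,0,0,0,0.05,-0.22,0.085,54,0,0,0,0.062,-0.255,0.085,54,0,0,0,0.08,-0.29,0.085,54,0,0,0,0.105,-0.325,0.085,54,0,0,0,0.127,-0.345,0.075,54,0,0,0,0.136,-0.35,0.06,54,0,0,0,0.136,-0.35,0.045,54,0,0,0,0.136,-0.35,0.03,54,0,0,0,0.136,-0.35,0.019,54,0,0,0,0.136,-0.35,0.014,54,0,0,0,0.136,-0.35,0.012,54,0,0,0,0.136,-0.35,0.012,54],
)

```text
clock: 39.5
position: [0.5022, -0.0448, 0.122]
ee_rot: [1.938, 2.473, 0.0]
force: [-0.5, 0.9, -1.3]
width: 0.649
gripper_force: 20.0
```

Request:
arm_command(
  deltas=[0,0,0,0,0,-0.001,54,0,0,0,0,0,-0.001,54],
)

```text
clock: 39.7
position: [0.5026, -0.0448, 0.1214]
ee_rot: [1.937, 2.472, 0.002]
force: [-1.2, -0.2, 3.3]
width: 0.648
gripper_force: 20.0
```

Contact. I'll release, rise and retreat toward the start so both views are clear.

Request:
arm_command(
  deltas=[0,0,0,0,0,0,86,0,0,0,0,0,0,86,0,0,0,0,0,0,86,0,0,0,0,0,0,86,0,0,0,0,0,0.02,86,0,0,0,0,0,0.05,86,0,0,0,0,0,0.085,86,0,0,0,0,0,0.12,86,0,0,0,-0.01,0.035,0.13,86,0,0,0,-0.025,0.08,0.13,86,0,0,0,-0.04,0.12,0.13,86,0,0,0,-0.055,0.16,0.13,86,0,0,0,-0.07,0.2,0.13,86,0,0,0,-0.085,0.24,0.13,86,0,0,0,-0.1,0.28,0.13,86,0,0,0,-0.115,0.32,0.13,86,0,0,0,-0.13,0.36,0.13,86,0,0,0,-0.145,0.4,0.13,86,0,0,0,-0.15,0.42,0.13,86,0,0,0,-0.15,0.42,0.13,86],
)

```text
clock: 41.7
position: [0.3503, 0.3786, 0.2504]
ee_rot: [-1.931, -2.477, -0.0]
force: [0.1, -0.6, 0.1]
width: 0.94
gripper_force: 0.0
```

Run:
```python
from h import *
i=optics.get_image('top');a=cv2.imread('pics/top0.png')
f=lambda m:cv2.resize(m[115:265,185:340],None,fx=2.5,fy=2.5,interpolation=2)
s=optics.get_image('scene')
cv2.imwrite('pics/cmp.png',np.hstack([f(a),f(i)]))
cv2.imwrite('pics/scene4.png',cv2.resize(s[80:300,80:460],None,fx=2.1,fy=2.1,interpolation=2))
```

```text
(no output)
```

View pics/cmp.png

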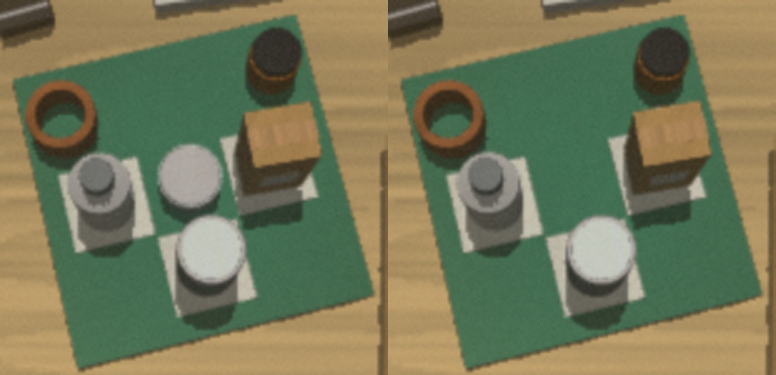

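View pics/scene4.png

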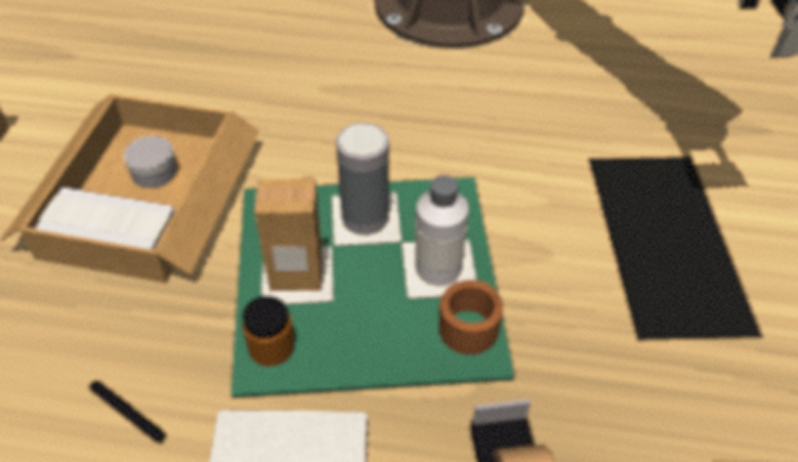

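The before and after views match within about 2 px: bottle (97→98,178), can (212→213,248), packet (281→282,137), with 388 px taken off the right half. The jar hasn't moved, and the tin is flat in the carton. Handing in.

```bash
python3 -c "
from cell import arm
print(arm.sign_off())"
```

```text
the job is handed in; nothing more can be done
None
```

I handed the job in at about 42 s: the tin lies flat in the empty part of the carton, the bottle, packet and can are back upright on their own squares (before and after pictures match within about 2 px), and the jar has not moved; the sign-off gave no verdict.

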